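Hang the flowmeter bank on the weigh stand

ROBOT

A 6-joint arm with a two-finger parallel gripper is mounted at the origin on the work surface. World frame = base frame: x ahead of the robot, y to its left, z up, the work surface at z = 0. Lengths are in m, angles in rad, forces in N, time in s.
With the tool pointing down it reaches from about 0.425 to 0.95 m from the base axis. Payload 14.7 kg.
Tool frame: the origin (TCP) lies at the very end of the fingers, on their centre line; the grasp point (between the pads) lies 19 mm behind it (robot.grip_depth is the distance from the TCP to the grasp point, in m); z points along the fingers, y is the line along which they close (so a half turn about z gives the same grasp; the last joint's range is limited). The gripper opens to 85 mm and grips with 20 to 120 N. Pads are 22 mm wide; open, the fingers measure 114 mm over their backs; the gripper's body (76 mm by 85 mm) begins 54 mm behind the grasp point. The pads swing forward as they close: fully open they stand 13 mm farther back than shut.
Start: joints at [1.096, 0.48, 1.596, -0, 1.065, -0.047], TCP at [0.27, 0.591, 0.231] pointing down, gripper open.
Joint ranges: [-2.75, 2.75], [-0.82, 2.05], [0.23, 2.67], [-1.56, 4.7], [0.09, 2.69], [-2.92, 2.92]. Speed limits (rad/s): [1.89, 1.89, 2.39, 3.01, 3.01, 3.01].

INTERFACE

Orientations are given as a rotation vector (axis times angle).
In Python, from station import robot, get_image, camera_params, ticket gives the robot as it stands.
- The arm moves only by the tool carry_out, never from a script. Its argument "plan" is a list that holds one entry, the list of rows, each a list of 5 numbers: the shift along the tool's x, y, z in mm, then the turn about the tool's z in degrees, then the closure in counts, from 0 (fully open) to 255 (shut). A call has 1 to 12 rows; each row is the pose to reach, as a shift and turn from the pose commanded when the call began, along the tool's axes at that moment; what a row does not reach only later rows make up. A row lasts 1/10 s, in which the tool goes at most 50 mm and 8.59 degrees, less where a joint would pass 70% of its speed; a pose out of reach is approached as far as the arm can. A call with a gripper value outside its range is refused whole. The fingers move at their own pace and stop on an object; "grip_force" is the grip in N (left out, the last holds). Time passes only in rows, so rows that repeat a pose let the fingers close. It gives the time, the measured TCP pose, the force, the opening and the grip force at its end, in the units of the state.
- robot.observe(): the state, without advancing time (a new reading comes with each control period).
- get_image(name): name is "scene" or "side" or "wrist"; returns the picture (384x512x3 uint8, red, green, blue); there is no depth.
- camera_params(name): a dict with "K" (3x3 intrinsics, pixels), "world_to_cam" (4x4, takes a point from world to camera coordinates). Camera axes: x right, y up, looking along -z (the intrinsics and any distortion apply to the point x, -y, -z); pixel columns grow to the right and rows downward; lengths in m; the calibration is good to about 2 mm. The wrist camera is an equidistant fisheye: a pixel r from the principal point sees the ray r / f radians off the axis. A picture is of the moment at which its call begins: read the wrist's pose just before it. camera_params takes no time and is no camera call; for the wrist camera it gives the pose at the moment of the call.
- ticket.hand_in(): hands the job in; it is judged then, once.
The state is a dict: "time": time; "joints": joint angles; "dq": joint speeds; "tau": joint torques, N m; "ee_pos": TCP position; "ee_rot": TCP orientation; "wrist_force": force on the tool from outside, world axes, zero at the start; "ft_torque": the same for the moment, N m; "gripper_width": finger opening in m; "grip_force": force on a finger pad.
Only numpy, scipy, OpenCV 4.12 (cv2) and the standard library are available. Lean on these libraries where they do the work, as an engineer would, in place of code of your own. Each camera call takes 0.05 s, during which the arm holds its last target. There are 200 camera calls.

TASK

Lift the flowmeter bank by its black handle and hang it by its crossbar on both hooks of the weigh stand at once, knobs facing away from the stand: press it gently home until both spring catches have snapped shut over the bar. Still holding it, give it a light upward tug to prove that both catches hold, then let go and leave it hanging at rest. The stand is a delicate balance, so never load it with more than 25 N, and leave the other things on the bench alone.

Things in the scene. Friction and masses are not known exactly. Their poses are not given: they have to be found in the camera images.
- bank_grip (a point): Middle of the black handle on top of the flowmeter bank (loose, 0.34-0.46 kg, upright on its foot at the start, weight central). The handle is a block 16 mm thick (x) and 50 mm wide (y); its top is 22 mm above this point, and it runs down to the crossbar, whose axis is 45 mm below this point. Axes: x from the knob side (-x) to the back, y along the crossbar, z up.
- bank_foot (a point): Centre of the underside of the bank's foot, 190 mm below bank_grip, same axes. The bank's body (four clear tubes, four black knobs on its -x side) is 150 mm wide (y) and reaches from the foot to 120 mm above this point; the foot is 70 mm deep (x). It passes between the hooks.
- bar_l (a point): Point on the axis of the crossbar (round steel bar along y, 10 mm in diameter, 270 mm long) that belongs in the hook at hook_l, 100 mm to +y of the bank's middle. Same axes as bank_grip.
- bar_r (a point): The same for the hook at hook_r, 100 mm to -y of the bank's middle.
- stand: Weigh stand of steel, fixed. Origin on the bench below the middle between its two hooks; x points from the hooks' open fronts back into the stand, y along the row of hooks, z up. A cross beam and two posts stand behind the hooks (see beam). Parts of the stand nearest the bank's hanging foot begin at x = 50 mm (base plate, 12 mm high).
- hook_l (a point): Nominal place of the bar's axis when home in the +y hook (100 mm to +y, 190 mm up; +-1.5 mm play in x), axes as stand. The hook carrier is clamped by hand: both hooks together really sit up to 14 mm above or below this, not reported; find it by feel. The hook is an upright slot 14 mm wide in y and 13 mm in x, open at the top, between a front prong (-x) and a sprung catch (+x).
- hook_r (a point): The same for the -y hook. In both hooks, above the real seat: the prong is straight to 22 mm, then its tip flares out to 20 mm in front at 38 mm; the catch's sloping front runs from 9 mm behind at 36 mm down to its nose 7-9 mm above the seat. The mouth is thus about 25 mm wide and leads the bar in. A bar lowered at x = 0 meets the slope some 20 mm above its seat.
- beam (a point): Point on the cross beam behind the hooks, level with the nominal seats, 92 mm behind them. The beam and its clamps (x from 84 to 160 mm in stand axes) top out 24 mm above this point; two posts at y = +-165 mm reach 47 mm above it. The catches: pressed straight down, each takes at most 3 to 5 N to pass (about 10 mm above the seat; then it draws the bar in), more than the bank's weight gives; shut, it lets nothing out upwards (1.5 mm play).
- weighbar (a joint): Sinking of the sprung bar that carries both hooks, m: about 0 with nothing on it, positive downwards, 1 mm for every 8 N of load (both hooks together), negative when pulled up; the tug should draw it up with 2 N or more beyond the bank's weight. The bar's own frame has its origin midway between the two real seats, on the axis of a bar that is home, axes as stand.
- catch_l (a joint): How far the +y hook's catch is pushed back, m: 0 shut, about 0.0065 when the bar is squeezing past.
- catch_r (a joint): The same for the -y hook's catch.
- flask: Bystander: closed clear glass jar, 72 mm in diameter, 130 mm high, origin under its middle.
- reagent: Bystander: amber bottle, 56 mm in diameter, 120 mm high, origin under its middle.
- gauge: Bystander: round pressure gauge on a steel block, 70 mm wide, 115 mm high, origin under its middle.

How it is judged:
On the way, in this order (a step that is already met when the one before it is completed fails the run):
1. the bank is lifted clear of the bench in the fingers (contact force between the fingers and bank above 1 N and height (world z) of bank_grip above 0.21 m), for 0.1 s.
2. still held, the bar is fully home in both hooks and both catches are shut over it (contact force between the fingers and bank above 1 N and x of bar_l in the frame of weighbar between -0.006 and 0.006 m and y of bar_l in the frame of weighbar between 0.084 and 0.116 m and z of bar_l in the frame of weighbar between -0.004 and 0.0045 m and x of bar_r in the frame of weighbar between -0.006 and 0.006 m and y of bar_r in the frame of weighbar between -0.116 and -0.084 m and z of bar_r in the frame of weighbar between -0.004 and 0.0045 m and value of joint each of catch_l, catch_r below 0.0008 m and value of joint weighbar above -0.0002 m), for 0.2 s.
3. still held, it is tugged upward by more than its weight (the weigh bar is drawn up 0.25 mm, 2 N) and both catches hold (contact force between the fingers and bank above 1 N and x of bar_l in the frame of weighbar between -0.006 and 0.006 m and y of bar_l in the frame of weighbar between 0.084 and 0.116 m and z of bar_l in the frame of weighbar between -0.004 and 0.0045 m and x of bar_r in the frame of weighbar between -0.006 and 0.006 m and y of bar_r in the frame of weighbar between -0.116 and -0.084 m and z of bar_r in the frame of weighbar between -0.004 and 0.0045 m and value of joint each of catch_l, catch_r below 0.0008 m and value of joint weighbar below -0.00025 m), for 0.1 s.
At the end, for the whole second after the job is handed in: The bank hangs upright (within 0.15 rad) and at rest on the stand, released: at both hooks the bar's axis is within 6 mm in depth, 16 mm sideways and 4.5 mm in height of the real seat, and both catches are shut (within 0.8 mm) (x of bar_l in the frame of weighbar between -0.006 and 0.006 m and y of bar_l in the frame of weighbar between 0.084 and 0.116 m and z of bar_l in the frame of weighbar between -0.004 and 0.0045 m and x of bar_r in the frame of weighbar between -0.006 and 0.006 m and y of bar_r in the frame of weighbar between -0.116 and -0.084 m and z of bar_r in the frame of weighbar between -0.004 and 0.0045 m and value of joint each of catch_l, catch_r below 0.0008 m and linear speed of bank below 0.02 m/s and angular speed of bank below 0.15 rad/s and contact force between bank and stand above 1 N and angle between bank_grip's own z axis and vertical below 0.15 rad); the robot touches nothing.
It fails at once if the bank and the stand press on each other with more than 25 N (contact force between bank and stand above 25 N).
It fails at once if the arm presses on the stand with more than 25 N (contact force between the arm and stand above 25 N).
It fails at once if the flask, reagent bottle or gauge is moved more than 20 mm (distance of any of flask, reagent, gauge from where it was at the start of the episode above 0.02 m).
It also fails if it takes over 70 s, if anything falls off the work surface, if the arm or the gripper's body presses on something with over 40 N, if the wrist force passes 120 N, or if a joint passes its speed limit or range.

## Working session

There is one attempt and no reset: what is moved stays moved. The work goes in short steps, Python scripts to look and compute and a tool call to move; the robot and the scene stay as the last step left them, time stands still between calls to the robot, and variables do not carry over. Pictures are saved under pics/ and viewed, at most 10 in all, crops included, and the job is handed in when it is done.

Besides the shell and the picture viewer there is one more tool, called after ">>>" as a command line: name --argument value ..., lists and objects as JSON in quotes. carry_out: Moves the arm, as the interface text tells. Its arguments: {"type":"object","properties":{"plan":{"type":"array","items":{"type":"array","items":{"type":"array","items":{"type":"number"}}}},"grip_force":{"type":"number"}},"required":["plan"]}

```bash
mkdir -p pics; cat > a.py <<'E'
from station import robot,get_image,camera_params
import cv2,numpy as np
s=robot.observe(); print({k:np.round(v,4).tolist() for k,v in s.items()})
ims=[]
for n in("scene","side","wrist"):
    im=get_image(n); cv2.imwrite(f"pics/{n}0.png",im[:,:,::-1]); p=camera_params(n); np.savez(f"{n}0.npz",**{k:p[k] for k in("K","world_to_cam")}); print(n,np.round(p["K"],1).tolist(),np.round(p["world_to_cam"],3).tolist(),p.keys())
E
python3 a.py
```

```text
{'time': 0.0, 'joints': [1.0964, 0.4808, 1.5969, 0.0, 1.0651, -0.0466], 'dq': [-0.0004, 0.0003, 0.0016, 0.0004, 0.0005, 0.0008], 'tau': [-0.0, -95.064, -43.0188, -0.0002, 0.0124, -0.0], 'ee_pos': [0.2694, 0.5911, 0.2307], 'ee_rot': [-0.6668, -3.0697, 0.0018], 'wrist_force': [-0.235, -0.7737, 0.2042], 'ft_torque': [-0.0653, -0.0174, 0.0329], 'grip_force': 0.0, 'gripper_width': 0.0853}
scene [[389.2, 0.0, 257.6], [0.0, 389.2, 200.3], [0.0, 0.0, 1.0]] [[0.2, 0.98, 0.001, -0.104], [-0.791, 0.161, 0.591, 0.354], [0.578, -0.119, 0.807, -1.722], [0.0, 0.0, 0.0, 1.0]] dict_keys(['K', 'world_to_cam'])
side [[446.4, 0.0, 257.0], [0.0, 446.4, 186.6], [0.0, 0.0, 1.0]] [[0.961, -0.276, -0.016, -0.509], [0.199, 0.651, 0.733, -0.199], [-0.191, -0.707, 0.68, -1.259], [0.0, 0.0, 0.0, 1.0]] dict_keys(['K', 'world_to_cam'])
wrist [[297.3, 0.0, 260.2], [0.0, 297.3, 189.3], [0.0, 0.0, 1.0]] [[0.415, 0.91, -0.001, -0.65], [-0.864, 0.394, -0.313, 0.041], [-0.284, 0.131, 0.95, -0.38], [0.0, 0.0, 0.0, 1.0]] dict_keys(['K', 'world_to_cam'])
```

View pics/scene0.png

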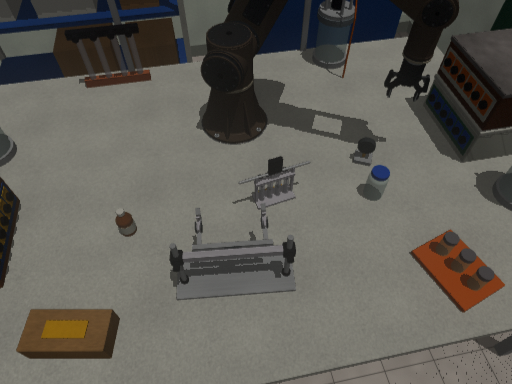

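View pics/side0.png

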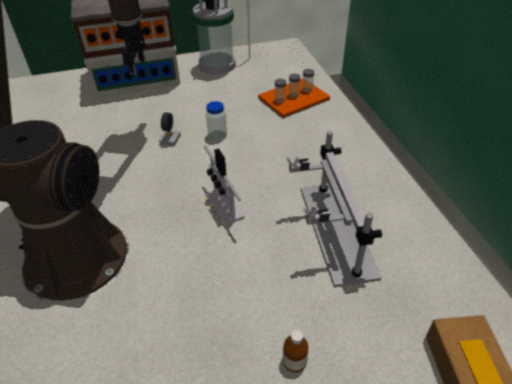

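Scene: the handle is at about (276,165), the crossbar ends at (239,181) and (311,163), and the hooks at about (198,213) and (265,210). Side: the handle is at about (220,163) and the hooks at about (293,163) and (310,213). I'll zoom in for exact pixels.

```bash
python3 - <<'E'
import cv2,numpy as np
a=cv2.imread("pics/scene0.png")[145:305,160:320]; b=cv2.imread("pics/side0.png")[125:285,190:390]
f=lambda i,k:cv2.resize(i,None,fx=k,fy=k,interpolation=cv2.INTER_CUBIC)
cv2.imwrite("pics/z1.png",f(a,3.75)); cv2.imwrite("pics/z2.png",f(b,3.75))
E
```

```text
(no output)
```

View pics/z1.png

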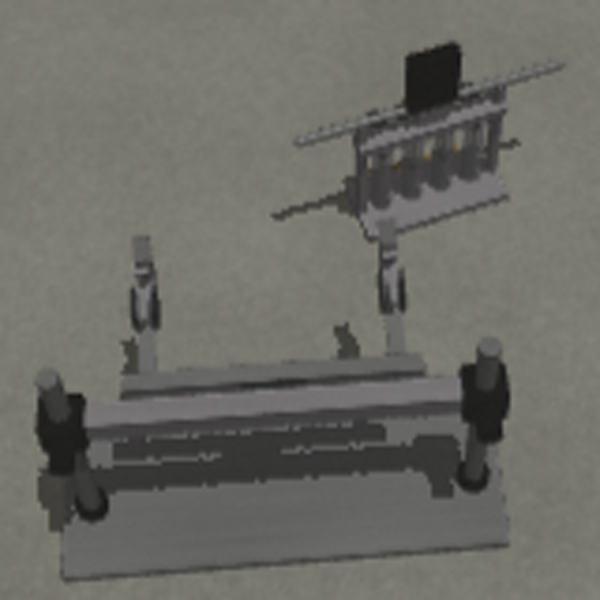

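View pics/z2.png

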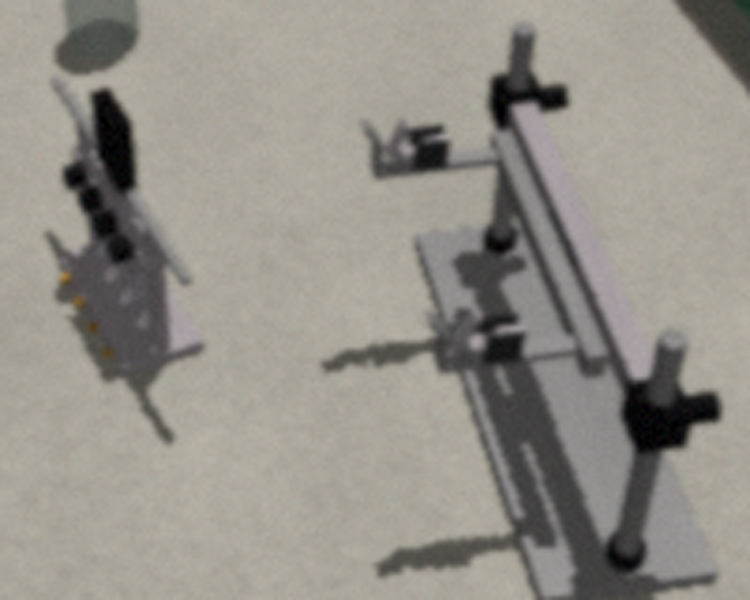

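```bash
cat > tri.py <<'E'
import numpy as np
C={n:np.load(n+"0.npz") for n in("scene","side")}
def ray(n,u,v):
    K=C[n]["K"];T=C[n]["world_to_cam"]; d=np.array([(u-K[0,2])/K[0,0],-(v-K[1,2])/K[1,1],-1.]); R=T[:3,:3]
    return -R.T@T[:3,3],R.T@d
def z1(p): return (p[0]+.5)/3.75-.5+160,(p[1]+.5)/3.75-.5+145
def z2(p): return (p[0]+.5)/3.75-.5+190,(p[1]+.5)/3.75-.5+125
def tri(a,b):
    o1,d1=ray("scene",*z1(a));o2,d2=ray("side",*z2(b))
    t=np.linalg.lstsq(np.c_[d1,-d2],o2-o1,rcond=None)[0];p,q=o1+d1*t[0],o2+d2*t[1]
    return (p+q)/2,np.linalg.norm(p-q)
def onz(n,f,p,z):
    o,d=ray(n,*f(p)); return o+d*(z-o[2])/d[2]
E
python3 - <<'E'
from tri import *
np.set_printoptions(precision=4,suppress=True)
for nm,a,b in[("bar+",(565,65),(57,83)),("bar-",(297,142),(186,278)),("post+",(488,347),(523,30)),("post-",(48,378),(672,340)),("tip+",(388,224),(367,125)),("tip-",(142,238),(437,315)),("footpost+",(475,478),(500,240)),("footpost-",(92,503),(627,553))]: print(nm,*tri(a,b))
for nm,a,b,z in[("bar+",(565,65),(57,83),.145),("bar-",(297,142),(186,278),.145),("post+",(488,347),(523,30),.237),("post-",(48,378),(672,340),.237)]:print(nm,onz("scene",z1,a,z),onz("side",z2,b,z))
print("plate back",onz("scene",z1,(65,578),0),onz("scene",z1,(507,545),0)); print("plate front",onz("side",z2,(417,237),.012),onz("side",z2,(541,600),.012))
E
```

```text
bar+ [0.4225 0.2114 0.1392] 0.0009307664628563582
bar- [ 0.4675 -0.0542  0.1459] 0.0033870874952942774
post+ [0.7618 0.0436 0.2346] 0.00355950676690567
post- [ 0.7235 -0.283   0.2344] 0.001507643699803857
tip+ [ 0.6205 -0.0032  0.2123] 0.0023806951222025015
tip- [ 0.5987 -0.2025  0.216 ] 0.0011043263904902984
footpost+ [0.7636 0.0466 0.0127] 0.002158862015813734
footpost- [ 0.7238 -0.284   0.0173] 0.00047253527364677007
bar+ [0.4269 0.2097 0.145 ] [0.4217 0.2032 0.145 ]
bar- [ 0.4685 -0.0553  0.145 ] [ 0.4669 -0.0514  0.145 ]
post+ [0.7646 0.0417 0.237 ] [0.7598 0.0428 0.237 ]
post- [ 0.7256 -0.2832  0.237 ] [ 0.7216 -0.2844  0.237 ]
plate back [ 0.7792 -0.3142  0.    ] [0.8251 0.0596 0.    ]
plate front [0.6971 0.0727 0.012 ] [ 0.6521 -0.3001  0.012 ]
```

Estimates: bank middle at about (0.4455, 0.078) with yaw +9°, stand hooks at about (0.626, −0.105) with yaw −6.8°. Next I move above the bank.

>>> carry_out --plan '[[[0, 0, -50, 0, 0], [-40, -45, -60, 8, 0], [-80, -85, -60, 16, 0], [-120, -125, -60, 24, 0], [-160, -165, -60, 32, 0], [-195, -205, -60, 40, 0], [-230, -243, -60, 48, 0], [-265, -282, -60, 56, 0], [-300, -320, -60, 56, 0], [-335, -355, -60, 56, 0], [-373, -394, -60, 56, 0], [-373, -394, -60, 56, 0]]]'

```text
time: 1.35
ee_pos: [0.4459, 0.0759, 0.2914]
ee_rot: [2.03, 2.397, 0.0]
wrist_force: [0.6, -0.4, 0.7]
gripper_width: 0.085
grip_force: 0.0
```

```bash
cat > w.py <<'E'
import sys
from station import robot,get_image,camera_params
import cv2,numpy as np
from scipy.spatial.transform import Rotation as Ro
np.set_printoptions(precision=4,suppress=True)
n=sys.argv[1]
s=robot.observe();p=camera_params("wrist");im=get_image("wrist")
np.savez(n+".npz",K=p["K"],T=p["world_to_cam"]);cv2.imwrite(f"pics/{n}.png",im[:,:,::-1])
R=Ro.from_rotvec(s["ee_rot"]).as_matrix()
print(s["time"],s["ee_pos"],s["wrist_force"],s["gripper_width"],"yaw of tool y",np.degrees(np.arctan2(R[1,1],R[0,1])),R[:,2], "cam",-p["world_to_cam"][:3,:3].T@p["world_to_cam"][:3,3])
E
python3 w.py w1; python3 -c "
import cv2;i=cv2.imread('pics/w1.png');cv2.imwrite('pics/w1b.png',cv2.resize(i,None,fx=1.5,fy=1.5))"
```

```text
1.35 [0.4459 0.0759 0.2914] [ 0.6195 -0.4259  0.7357] 0.08502602811141971 yaw of tool y 9.462997031915215 [ 0.0004 -0.0001 -1.    ] cam [0.4335 0.1558 0.4339]
```

View pics/w1b.png

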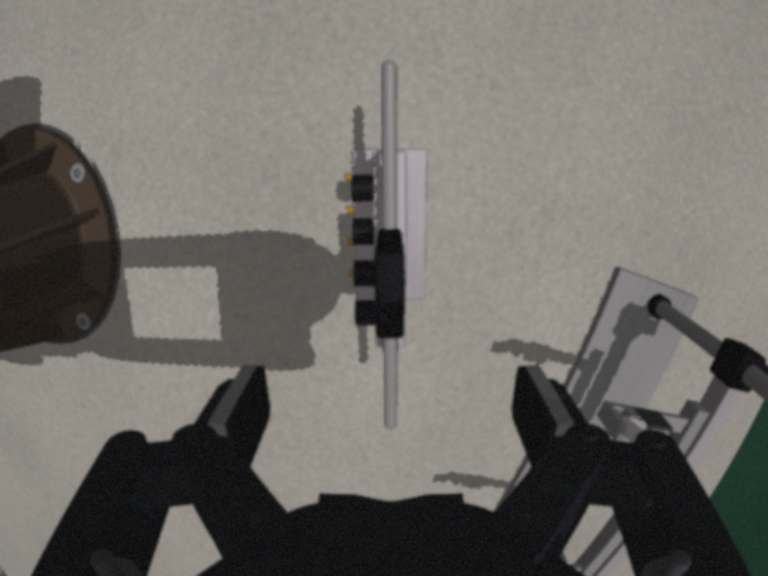

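The wrist view (1.5x) shows the crossbar from (389,62) to (391,428), with the handle's top face at about x 376–405, y 230–337. It is already aligned. I'll cast the bar ends onto z = 0.145.

```bash
cat > fish.py <<'E'
import numpy as np
np.set_printoptions(precision=4,suppress=True)
def fray(n,u,v):
    d=np.load(n+".npz");K=d["K"];T=d["T"];x=(u-K[0,2])/K[0,0];y=(v-K[1,2])/K[1,1];r=np.hypot(x,y)
    q=np.array([np.sin(r)*x/r,-np.sin(r)*y/r,-np.cos(r)]);R=T[:3,:3];return -R.T@T[:3,3],R.T@q
def fz(n,u,v,z):
    o,d=fray(n,u,v);return o+d*(z-o[2])/d[2]
E
python3 - <<'E'
from fish import *
f=lambda u,v,z:fz("w1",(u+.5)/1.5-.5,(v+.5)/1.5-.5,z)
a,b=f(389,60,.145),f(391,430,.145);print(a,b,np.linalg.norm(a-b),(a+b)/2,np.degrees(np.arctan2(a[0]-b[0],a[1]-b[1])))
print(f(376,337,.212),f(405,337,.212),f(376,232,.212),f(405,232,.212))
E
```

```text
[0.4237 0.2085 0.145 ] [ 0.4697 -0.059   0.145 ] 0.2714801589481342 [0.4467 0.0747 0.145 ] -9.744978673836783
[0.4427 0.0521 0.212 ] [0.4584 0.0547 0.212 ] [0.4337 0.1097 0.212 ] [0.4482 0.1122 0.212 ]
```

>>> carry_out --plan '[[[0, 1, 30, 0, 0], [0, 1, 60, 0, 0], [0, 1, 90, 0, 0], [0, 1, 110, 0, 0], [0, 1, 120, 0, 0], [0, 1, 120, 0, 0], [0, 1, 120, 0, 255], [0, 1, 120, 0, 255], [0, 1, 120, 0, 255], [0, 1, 120, 0, 255], [0, 1, 120, 0, 255], [0, 1, 120, 0, 255]]]' --grip_force 70

```text
time: 2.6
ee_pos: [0.4462, 0.0783, 0.1717]
ee_rot: [-2.03, -2.398, 0.001]
wrist_force: [-2.9, -1.2, 10.5]
gripper_width: 0.0151
grip_force: 68.6
```

>>> carry_out --plan '[[[0, 0, 0, 0, 255], [0, 0, -5, 0, 255], [0, 0, -20, 0, 255], [0, 0, -40, 0, 255], [0, 0, -60, 0, 255], [0, 0, -80, 0, 255], [0, 0, -100, 0, 255], [0, 0, -120, 0, 255], [0, 0, -120, 0, 255], [0, 0, -120, 0, 255], [0, 0, -120, 0, 255]]]'

```text
time: 3.7
ee_pos: [0.4459, 0.0783, 0.2903]
ee_rot: [-2.029, -2.397, 0.002]
wrist_force: [0.0, 0.2, -3.2]
gripper_width: 0.0156
grip_force: 68.5
```

```bash
python3 w.py w2
```

```text
3.7 [0.4459 0.0783 0.2903] [ 0.019   0.1614 -3.2234] 0.015564634946769412 yaw of tool y 9.485654423931564 [-0.0015 -0.0002 -1.    ] cam [0.4338 0.1582 0.4328]
```

View pics/w2.png

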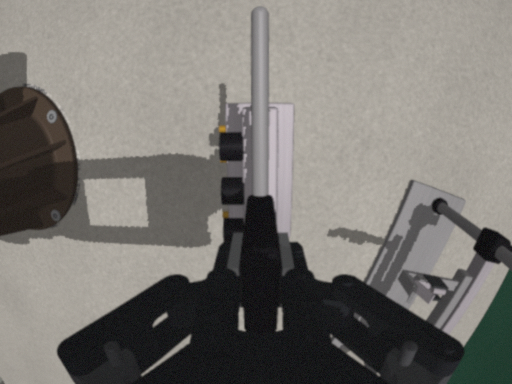

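Lifted and held straight, with the bar's +y end visible at (260,9). Next I move to a point 50 mm in front of the hooks, with the bar above the tips, then check.

>>> carry_out --plan '[[[-20, 10, 0, 3, 255], [-50, 26, 0, 7, 255], [-85, 44, 0, 11, 255], [-120, 62, 0, 16.4, 255], [-150, 78, 0, 16.4, 255], [-175, 91, 0, 16.4, 255], [-188, 98, 0, 16.4, 255], [-193, 101, 0, 16.4, 255], [-193, 101, 0, 16.4, 255], [-193, 101, 0, 16.4, 255], [-193, 101, 0, 16.4, 255]]]'

```text
time: 4.85
ee_pos: [0.5774, -0.0944, 0.2914]
ee_rot: [-2.35, -2.084, 0.0]
wrist_force: [-0.2, 0.4, -3.2]
gripper_width: 0.0152
grip_force: 68.7
```

```bash
python3 w.py w3; python3 - <<'E'
from station import get_image
import cv2,numpy as np
S=cv2.imread("pics/w3.png"); a=get_image("scene")[:,:,::-1]; b=get_image("side")[:,:,::-1]
cv2.imwrite("pics/scene3.png",a);cv2.imwrite("pics/side3.png",b)
f=lambda i,k:cv2.resize(i,None,fx=k,fy=k,interpolation=cv2.INTER_CUBIC)
m=np.zeros((600,800,3),np.uint8); m[:600,:500]=f(S[150:384,:],1)[:0].sum() if 0 else 0
w=f(S[144:384,112:512],2)[:600,:800]; m[:480,:]=w
cv2.imwrite("pics/w3b.png",w)
E
```

```text
4.85 [ 0.5774 -0.0944  0.2914] [-0.1901  0.3816 -3.217 ] 0.015249180655711498 yaw of tool y -6.859926141427514 [-0.0003  0.0002 -1.    ] cam [ 0.588  -0.0139  0.4339]
```

View pics/w3.png

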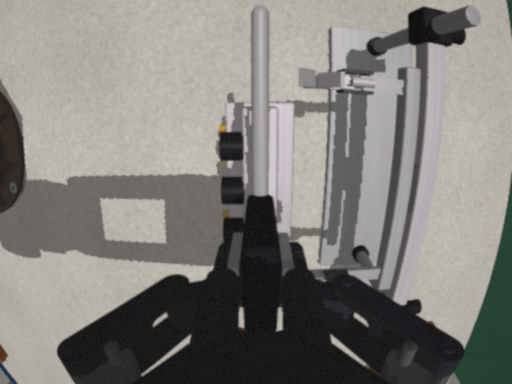

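Wrist view: the +y hook's tip edge is at about (300,77), its arm runs right along y≈83, and the catch starts at about (343,80). The plate front edge runs (333,29)–(321,265), and the held bar's end is at (260,9).

```bash
python3 - <<'E'
from fish import *
f=lambda u,v,z:fz("w3",u,v,z)
a,b=f(333,29,.012),f(321,265,.012); print("edge",a,b,"yaw",np.degrees(np.arctan2(a[0]-b[0],a[1]-b[1])))
th=np.radians(-6.85);X=np.array([np.cos(th),np.sin(th)]);Y=np.array([-X[1],X[0]])
q=lambda p:(p[:2]@X,p[:2]@Y)
print("edge stand coords",q(a),q(b))
for z in(.210,.216,.222,.228): print(z,"tip",q(f(300,77,z)))
for z in(.195,.202,.209): print(z,"slot/prong inner",q(f(325,80,z)), q(f(343,80,z)))
print("post top",q(f(472,17,.237)))
print("bar end",q(f(260,8,.264)),"bar pt",q(f(260,150,.264)),"tcp",q(np.array([.5774,-.0944])))
E
```

```text
edge [0.7016 0.0721 0.012 ] [ 0.6575 -0.299   0.012 ] yaw 6.791496223109435
edge stand coords (np.float64(0.6880358266981748), np.float64(0.15524304670261876)) (np.float64(0.688417384916498), np.float64(-0.21843655336156959))
0.21 tip (np.float64(0.6148414395511738), np.float64(0.0699264637320136))
0.216 tip (np.float64(0.6140550051802063), np.float64(0.06956125514966537))
0.222 tip (np.float64(0.6132685708092388), np.float64(0.06919604656731711))
0.228 tip (np.float64(0.6124821364382714), np.float64(0.06883083798496886))
0.195 slot/prong inner (np.float64(0.6370857971527787), np.float64(0.0692702098648766)) (np.float64(0.6521012454679898), np.float64(0.07016772213708211))
0.202 slot/prong inner (np.float64(0.6355740811672055), np.float64(0.0688901172752271)) (np.float64(0.6501495354845872), np.float64(0.06976132996553144))
0.209 slot/prong inner (np.float64(0.6340623651816322), np.float64(0.06851002468557757)) (np.float64(0.6481978255011847), np.float64(0.06935493779398078))
post top (np.float64(0.7506894826508799), np.float64(0.13286690944978097))
bar end (np.float64(0.5852927236633164), np.float64(0.10712273162861269)) bar pt (np.float64(0.5852714840913781), np.float64(0.02417035695321313)) tcp (np.float64(0.584537535477831), np.float64(-0.02485939696580503))
```

```bash
python3 - <<'E'
import cv2,numpy as np
i=cv2.imread("pics/w3.png")[50:110,280:430]; j=cv2.imread("pics/side3.png")[100:260,190:390]; k=cv2.imread("pics/scene3.png")[140:300,160:320]
f=lambda i,k:cv2.resize(i,None,fx=k,fy=k,interpolation=cv2.INTER_CUBIC)
m=np.zeros((600,800,3),np.uint8);m[:240,:600]=f(i,4);m[240:600,:450]=f(j,2.25);m[240:590,450:800]=f(k[:,:],350/160);cv2.imwrite("pics/m3.png",m)
E
```

```text
(no output)
```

View pics/m3.png

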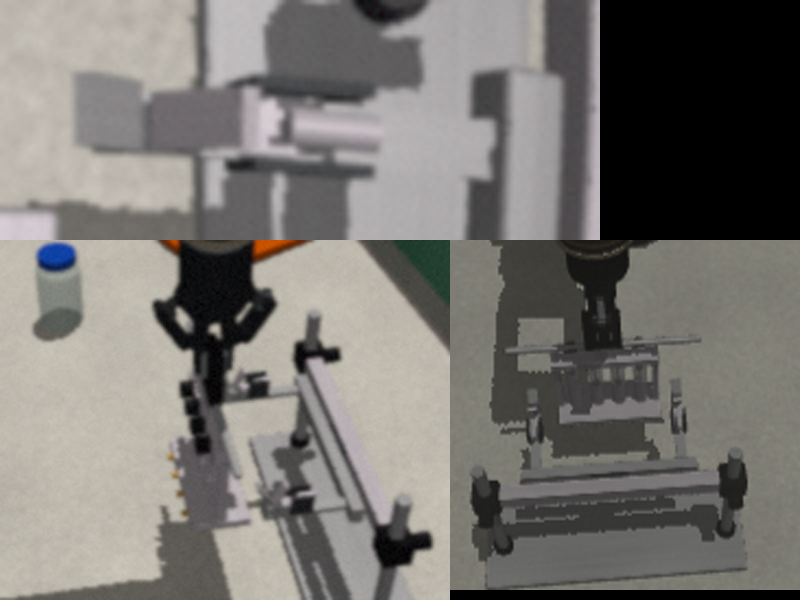

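Hook line in stand coordinates is x ≈ 0.6365, y-middle ≈ −0.0305. The bar is now at x = 0.585, y = −0.028. I go forward 51 mm, then descend most of the way.

>>> carry_out --plan '[[[-1, 15, 0, 0, 255], [-2, 32, 0, 0, 255], [-2, 46, 0, 0, 255], [-2, 51, 0, 0, 255], [-2, 51, 0, 0, 255], [-2, 51, 8, 0, 255], [-2, 51, 18, 0, 255], [-2, 51, 26, 0, 255], [-2, 51, 30, 0, 255], [-2, 51, 30, 0, 255], [-2, 51, 30, 0, 255]]]'

```text
time: 6.1
ee_pos: [0.6284, -0.1035, 0.2614]
ee_rot: [2.351, 2.084, -0.0]
wrist_force: [-0.2, 0.6, -3.0]
gripper_width: 0.0157
grip_force: 68.9
```

```bash
python3 w.py w4; python3 -c "
import cv2;i=cv2.imread('pics/w4.png')[0:150,200:400];cv2.imwrite('pics/w4b.png',cv2.resize(i,None,fx=4,fy=4,interpolation=cv2.INTER_CUBIC))"
```

```text
6.1 [ 0.6284 -0.1035  0.2614] [-0.2115  0.5792 -2.966 ] 0.015740933417845132 yaw of tool y -6.909379644624619 [ 0. -0. -1.] cam [ 0.6391 -0.023   0.4038]
```

View pics/w4b.png

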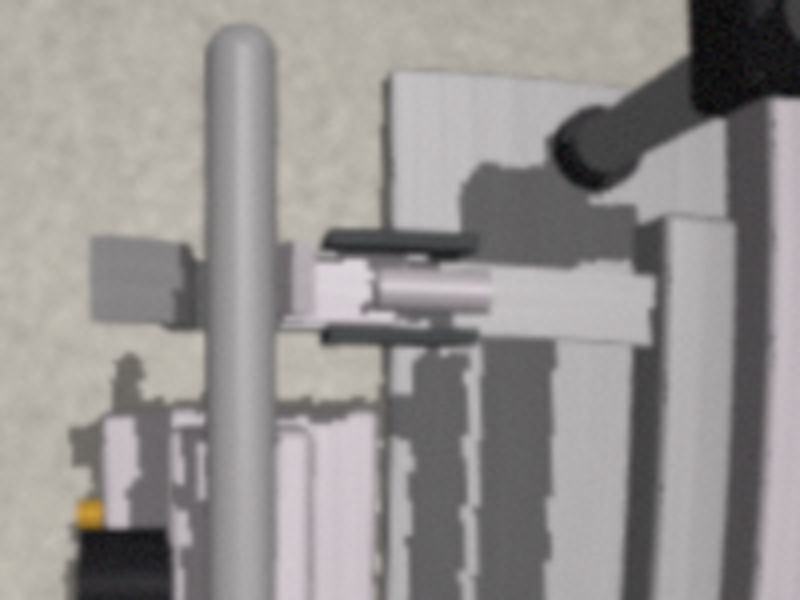

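Wrist close-up: the bar (column ~240) sits over the hook's mouth between the prong tip (90–185) and the catch top (~293+). I now descend by feel.

>>> carry_out --plan '[[[0, 0, 3, 0, 255], [0, 0, 6, 0, 255], [0, 0, 9, 0, 255], [0, 0, 11, 0, 255], [0, 0, 12, 0, 255], [0, 0, 12, 0, 255], [0, 0, 12, 0, 255]]]'

```text
time: 6.85
ee_pos: [0.6284, -0.1035, 0.2493]
ee_rot: [2.351, 2.083, 0.0]
wrist_force: [0.3, -0.1, -2.9]
gripper_width: 0.015
grip_force: 69.1
```

>>> carry_out --plan '[[[0, 0, 2, 0, 255], [0, 0, 4, 0, 255], [0, 0, 6, 0, 255], [0, 0, 8, 0, 255], [0, 0, 8, 0, 255], [0, 0, 8, 0, 255]]]'

```text
time: 7.45
ee_pos: [0.6283, -0.1035, 0.2412]
ee_rot: [-2.351, -2.084, 0.0]
wrist_force: [-1.0, -0.2, -3.8]
gripper_width: 0.0151
grip_force: 69.0
```

>>> carry_out --plan '[[[0, 0, 1, 0, 255], [0, 0, 2, 0, 255], [0, 0, 3, 0, 255], [0, 0, 3, 0, 255], [0, 0, 3, 0, 255]]]'

```text
time: 7.95
ee_pos: [0.6284, -0.1035, 0.2383]
ee_rot: [-2.351, -2.084, 0.0]
wrist_force: [0.7, -0.6, -2.3]
gripper_width: 0.015
grip_force: 69.0
```

>>> carry_out --plan '[[[0, 0, 1, 0, 255], [0, 0, 2, 0, 255], [0, 0, 3, 0, 255], [0, 0, 3, 0, 255], [0, 0, 3, 0, 255]]]'

```text
time: 8.45
ee_pos: [0.6284, -0.1035, 0.2352]
ee_rot: [-2.351, -2.083, 0.0]
wrist_force: [-0.6, -0.4, -3.0]
gripper_width: 0.015
grip_force: 69.0
```

Noise only, still free (bar at ~0.2085). Continuing down.

>>> carry_out --plan '[[[0, 0, 1, 0, 255], [0, 0, 2, 0, 255], [0, 0, 3, 0, 255], [0, 0, 4, 0, 255], [0, 0, 4, 0, 255], [0, 0, 4, 0, 255]]]'

```text
time: 9.05
ee_pos: [0.6282, -0.1035, 0.2312]
ee_rot: [-2.351, -2.083, 0.0]
wrist_force: [-2.0, -0.2, -1.8]
gripper_width: 0.0154
grip_force: 69.2
```

>>> carry_out --plan '[[[0, 0, 1, 0, 255], [0, 0, 2, 0, 255], [0, 0, 3, 0, 255], [0, 0, 3, 0, 255], [0, 0, 3, 0, 255]]]'

```text
time: 9.55
ee_pos: [0.6283, -0.1035, 0.2283]
ee_rot: [-2.351, -2.083, 0.0]
wrist_force: [-2.1, -0.5, -1.5]
gripper_width: 0.0154
grip_force: 69.4
```

The catch slope is felt (Fx −2, Fz up 1.3), so contact is around bar height 0.205. That puts the seat near 0.185.

>>> carry_out --plan '[[[0, 0, 1, 0, 255], [0, 0, 2, 0, 255], [0, 0, 3, 0, 255], [0, 0, 3, 0, 255], [0, 0, 3, 0, 255]]]'

```text
time: 10.05
ee_pos: [0.6283, -0.1034, 0.2252]
ee_rot: [-2.351, -2.083, 0.0]
wrist_force: [-3.5, 0.7, -0.2]
gripper_width: 0.0152
grip_force: 69.4
```

>>> carry_out --plan '[[[0, 0, 1, 0, 255], [0, 0, 2, 0, 255], [0, 0, 2, 0, 255], [0, 0, 2, 0, 255]]]'

```text
time: 10.45
ee_pos: [0.6283, -0.1035, 0.2233]
ee_rot: [-2.351, -2.083, 0.0]
wrist_force: [-3.8, 0.5, -0.1]
gripper_width: 0.0153
grip_force: 69.5
```

>>> carry_out --plan '[[[0, 0, 1, 0, 255], [0, 0, 2, 0, 255], [0, 0, 2, 0, 255], [0, 0, 2, 0, 255]]]'

```text
time: 10.85
ee_pos: [0.6283, -0.1035, 0.2212]
ee_rot: [-2.351, -2.083, 0.0]
wrist_force: [-4.7, 1.6, 1.1]
gripper_width: 0.0151
grip_force: 69.6
```

>>> carry_out --plan '[[[0, 0, 1, 0, 255], [0, 0, 2, 0, 255], [0, 0, 2, 0, 255], [0, 0, 2, 0, 255]]]'

```text
time: 11.25
ee_pos: [0.6283, -0.1035, 0.2192]
ee_rot: [-2.351, -2.083, 0.0]
wrist_force: [-4.7, 1.2, 1.8]
gripper_width: 0.0153
grip_force: 69.6
```

>>> carry_out --plan '[[[0, 0, 1, 0, 255], [0, 0, 2, 0, 255], [0, 0, 2, 0, 255], [0, 0, 2, 0, 255]]]'

```text
time: 11.65
ee_pos: [0.6283, -0.1035, 0.2172]
ee_rot: [-2.351, -2.083, 0.0]
wrist_force: [-4.9, 0.5, 1.4]
gripper_width: 0.0151
grip_force: 69.7
```

>>> carry_out --plan '[[[0, 0, 1, 0, 255], [0, 0, 2, 0, 255], [0, 0, 2, 0, 255], [0, 0, 2, 0, 255]]]'

```text
time: 12.05
ee_pos: [0.6283, -0.1035, 0.2152]
ee_rot: [-2.351, -2.084, 0.0]
wrist_force: [-4.8, 0.1, 2.1]
gripper_width: 0.0155
grip_force: 69.8
```

>>> carry_out --plan '[[[0, 0, 1, 0, 255], [0, 0, 1.5, 0, 255], [0, 0, 1.5, 0, 255], [0, 0, 1.5, 0, 255]]]'

```text
time: 12.45
ee_pos: [0.6283, -0.1035, 0.2137]
ee_rot: [-2.351, -2.083, 0.0]
wrist_force: [-5.3, -0.0, 3.0]
gripper_width: 0.0155
grip_force: 69.8
```

>>> carry_out --plan '[[[0, 0, 1, 0, 255], [0, 0, 1.5, 0, 255], [0, 0, 1.5, 0, 255], [0, 0, 1.5, 0, 255]]]'

```text
time: 12.85
ee_pos: [0.6281, -0.1034, 0.212]
ee_rot: [-2.351, -2.083, 0.001]
wrist_force: [-5.3, 0.6, 0.5]
gripper_width: 0.0153
grip_force: 69.5
```

>>> carry_out --plan '[[[0, 0, 1, 0, 255], [0, 0, 1.5, 0, 255], [0, 0, 1.5, 0, 255], [0, 0, 1.5, 0, 255]]]'

```text
time: 13.25
ee_pos: [0.6279, -0.1034, 0.2103]
ee_rot: [-2.351, -2.083, 0.001]
wrist_force: [-5.4, 0.8, -0.4]
gripper_width: 0.0151
grip_force: 69.3
```

>>> carry_out --plan '[[[0, 0, 1, 0, 255], [0, 0, 2, 0, 255], [0, 0, 2, 0, 255], [0, 0, 2, 0, 255]]]'

```text
time: 13.65
ee_pos: [0.6278, -0.1034, 0.2081]
ee_rot: [-2.35, -2.083, 0.001]
wrist_force: [-5.1, 0.9, -2.5]
gripper_width: 0.0149
grip_force: 69.0
```

>>> carry_out --plan '[[[0, 0, 1, 0, 255], [0, 0, 1.5, 0, 255], [0, 0, 1.5, 0, 255], [0, 0, 1.5, 0, 255]]]'

```text
time: 14.05
ee_pos: [0.628, -0.1034, 0.2067]
ee_rot: [-2.351, -2.083, 0.001]
wrist_force: [-3.8, 1.0, -8.8]
gripper_width: 0.0152
grip_force: 68.4
```

The catches now draw the bar down (Fz −8.8). I follow it down to the seat.

>>> carry_out --plan '[[[0, 0, 1, 0, 255], [0, 0, 1.5, 0, 255], [0, 0, 1.5, 0, 255], [0, 0, 1.5, 0, 255]]]'

```text
time: 14.45
ee_pos: [0.6284, -0.1034, 0.2058]
ee_rot: [-2.351, -2.084, 0.0]
wrist_force: [-4.1, 1.5, -6.2]
gripper_width: 0.0152
grip_force: 68.6
```

>>> carry_out --plan '[[[0, 0, 1, 0, 255], [0, 0, 1.5, 0, 255], [0, 0, 1.5, 0, 255], [0, 0, 1.5, 0, 255]]]'

```text
time: 14.85
ee_pos: [0.6284, -0.1035, 0.2045]
ee_rot: [2.351, 2.084, -0.0]
wrist_force: [-6.0, 1.0, -3.5]
gripper_width: 0.0151
grip_force: 69.1
```

>>> carry_out --plan '[[[0, -0.5, 0, 0, 255], [0, -1, 0, 0, 255], [0, -1, 0, 0, 255], [0, -1, 0, 0, 255]]]'

```text
time: 15.25
ee_pos: [0.6279, -0.1035, 0.2046]
ee_rot: [2.351, 2.083, 0.001]
wrist_force: [-1.1, -0.2, -3.5]
gripper_width: 0.0156
grip_force: 69.0
```

>>> carry_out --plan '[[[0, -0.5, 0, 0, 255], [0, -1, 0, 0, 255], [0, -1, 0, 0, 255], [0, -1, 0, 0, 255]]]'

```text
time: 15.65
ee_pos: [0.6265, -0.1033, 0.2044]
ee_rot: [2.351, 2.083, 0.0]
wrist_force: [0.4, 0.1, -3.9]
gripper_width: 0.0154
grip_force: 69.1
```

Lateral force is gone. Continuing to the seat.

>>> carry_out --plan '[[[0, 0, 0.5, 0, 255], [0, 0, 1, 0, 255], [0, 0, 1, 0, 255], [0, 0, 1, 0, 255]]]'

```text
time: 16.05
ee_pos: [0.6265, -0.1032, 0.2034]
ee_rot: [2.351, 2.083, 0.0]
wrist_force: [0.1, 1.3, -1.7]
gripper_width: 0.015
grip_force: 69.2
```

>>> carry_out --plan '[[[0, 0, 0.5, 0, 255], [0, 0, 1, 0, 255], [0, 0, 1, 0, 255], [0, 0, 1, 0, 255]]]'

```text
time: 16.45
ee_pos: [0.6265, -0.1032, 0.2025]
ee_rot: [2.351, 2.083, 0.0]
wrist_force: [-0.1, 1.9, 2.9]
gripper_width: 0.0153
grip_force: 69.8
```

Firm seat contact. Pressing 1 mm more, holding, then raising slowly.

>>> carry_out --plan '[[[0, 0, 0.5, 0, 255], [0, 0, 1, 0, 255], [0, 0, 1, 0, 255], [0, 0, 1, 0, 255], [0, 0, 1, 0, 255]]]'

```text
time: 16.95
ee_pos: [0.6266, -0.1032, 0.2017]
ee_rot: [2.351, 2.083, 0.001]
wrist_force: [-2.3, 2.1, 7.8]
gripper_width: 0.0151
grip_force: 70.6
```

>>> carry_out --plan '[[[0, 0, -0.5, 0, 255], [0, 0, -1, 0, 255], [0, 0, -1.5, 0, 255], [0, 0, -2, 0, 255], [0, 0, -2, 0, 255], [0, 0, -2, 0, 255], [0, 0, -2, 0, 255], [0, 0, -2, 0, 255]]]'

```text
time: 17.75
ee_pos: [0.6263, -0.1033, 0.2032]
ee_rot: [-2.351, -2.084, 0.0]
wrist_force: [0.8, -0.2, -1.5]
gripper_width: 0.0153
grip_force: 69.4
```

>>> carry_out --plan '[[[0, 0, -0.5, 0, 255], [0, 0, -1, 0, 255], [0, 0, -1.5, 0, 255], [0, 0, -1.5, 0, 255], [0, 0, -1.5, 0, 255]]]'

```text
time: 18.25
ee_pos: [0.6262, -0.1032, 0.2047]
ee_rot: [-2.351, -2.083, 0.0]
wrist_force: [-1.0, -0.5, -5.0]
gripper_width: 0.0156
grip_force: 69.1
```

>>> carry_out --plan '[[[0, 0, -0.3, 0, 255], [0, 0, -0.6, 0, 255], [0, 0, -0.6, 0, 255], [0, 0, -0.6, 0, 255]]]'

```text
time: 18.65
ee_pos: [0.6263, -0.1032, 0.2053]
ee_rot: [-2.351, -2.083, 0.0]
wrist_force: [-0.4, 0.0, -7.4]
gripper_width: 0.015
grip_force: 68.7
```

>>> carry_out --plan '[[[0, 0, -0.2, 0, 255], [0, 0, -0.4, 0, 255], [0, 0, -0.4, 0, 255], [0, 0, -0.4, 0, 255], [0, 0, -0.4, 0, 255]]]'

```text
time: 19.15
ee_pos: [0.6263, -0.1032, 0.2057]
ee_rot: [-2.351, -2.083, 0.0]
wrist_force: [-0.7, 2.1, -9.1]
gripper_width: 0.0151
grip_force: 68.5
```

>>> carry_out --plan '[[[0, 0, -0.3, 0, 255], [0, 0, -0.3, 0, 255], [0, 0, -0.3, 0, 255], [0, 0, -0.3, 0, 255]]]'

```text
time: 19.55
ee_pos: [0.6263, -0.1032, 0.206]
ee_rot: [-2.351, -2.083, 0.0]
wrist_force: [-0.3, 2.1, -11.9]
gripper_width: 0.0152
grip_force: 68.2
```

```bash
python3 w.py w5; python3 - <<'E'
from station import robot
s=robot.observe();print(s["wrist_force"],s["ft_torque"])
E
```

```text
19.55 [ 0.6263 -0.1032  0.206 ] [ -0.3354   2.1173 -11.881 ] 0.015241341086473067 yaw of tool y -6.911285436382402 [-0.0003  0.0001 -1.    ] cam [ 0.637  -0.0227  0.3485]
[ -0.85784101   2.06950172 -10.50307705] [0.06713188 0.21438632 0.07468165]
```

Moment is small, so both catches hold at about 7 N of tug. I lower onto the seats, release and retreat upward.

>>> carry_out --plan '[[[0, 0, 0.7, 0, 255], [0, 0, 1.4, 0, 255], [0, 0, 2.1, 0, 255], [0, 0, 2.8, 0, 255], [0, 0, 2.8, 0, 255], [0, 0, 2.8, 0, 255], [0, 0, 2.8, 0, 255]]]'

```text
time: 20.3
ee_pos: [0.6266, -0.1033, 0.2035]
ee_rot: [2.351, 2.083, 0.0]
wrist_force: [-1.0, 0.1, -2.5]
gripper_width: 0.0149
grip_force: 69.5
```

>>> carry_out --plan '[[[0, 0, 0, 0, 200], [0, 0, 0, 0, 150], [0, 0, 0, 0, 80], [0, 0, 0, 0, 60], [0, 0, 0, 0, 60], [0, 0, 0, 0, 60], [0, 0, -5, 0, 60], [0, 0, -20, 0, 60], [0, 0, -40, 0, 60], [0, 0, -70, 0, 60], [0, 0, -100, 0, 60], [0, 0, -100, 0, 60]]]'

```text
time: 21.5
ee_pos: [0.6283, -0.1037, 0.308]
ee_rot: [2.347, 2.08, 0.006]
wrist_force: [1.4, 0.5, -0.2]
gripper_width: 0.0653
grip_force: 0.0
```

```bash
python3 w.py w6; python3 - <<'E'
from station import get_image
import cv2,numpy as np
w=cv2.imread("pics/w6.png");b=get_image("side")[:,:,::-1][100:260,190:390]
m=np.zeros((384,512+288,3),np.uint8);m[:,:512]=w;m[:230,512:]=cv2.resize(b,(288,230));cv2.imwrite("pics/m6.png",m)
E
```

```text
21.5 [ 0.6283 -0.1037  0.308 ] [ 1.4327  0.5474 -0.2392] 0.06528355544275505 yaw of tool y -6.91209572235548 [ 0.0065 -0.0014 -1.    ] cam [ 0.638  -0.023   0.4504]
```

View pics/m6.png

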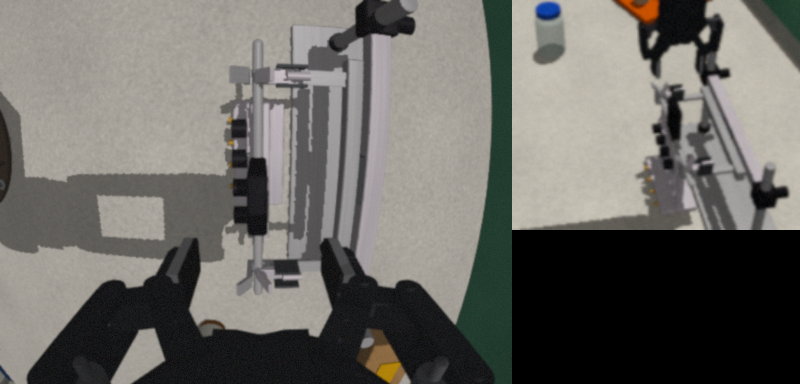

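The picture shows the bar seated in both hooks ((258,75) and (258,268)), the knobs on the side away from the stand, and the gripper well clear. I let it settle, then hand in.

>>> carry_out --plan '[[[0, 0, -20, 0, 60], [0, 0, -20, 0, 60], [0, 0, -20, 0, 60], [0, 0, -20, 0, 60], [0, 0, -20, 0, 60], [0, 0, -20, 0, 60], [0, 0, -20, 0, 60], [0, 0, -20, 0, 60], [0, 0, -20, 0, 60], [0, 0, -20, 0, 60], [0, 0, -20, 0, 60], [0, 0, -20, 0, 60]]]'

```text
time: 22.8
ee_pos: [0.6264, -0.1032, 0.3233]
ee_rot: [-2.351, -2.084, -0.0]
wrist_force: [0.3, 0.1, 0.2]
gripper_width: 0.0655
grip_force: 0.0
```

```bash
python3 -c "
from station import ticket
print(ticket.hand_in())"
```

```text
the job is handed in; nothing more can be done
None
```

The flowmeter bank hangs released on both hooks, knobs facing away from the stand; both catches held an upward tug of about 7 N beyond its weight, and the job was handed in at about 23 s with no verdict returned.

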